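# Tighten the lens ring of the tracing projector with the two-pin spanner

## Task

The ring that holds the lens in the tracing projector has come loose. Take the two-pin spanner from its wooden stand, set both pins fully into the ring's two holes, and gently turn the ring clockwise (seen from above) until it stops, home, without forcing it; then put the spanner back upright in its stand and let go. Leave the paint jar, paint bottle and cup alone.

Things in the scene. Friction and masses are not known exactly. Their poses are not given: they have to be found in the camera images.
- projector: Grey tracing projector on its back, fixed to the table: a box 150 (x) x 170 (y) x 75 mm high, a black round lens barrel upright in the middle of its top. Origin under its centre at table height, z up.
- ring_face (a point): Point on the barrel's axis, fixed to the projector (its axes do not turn with the ring), level with the ring's upper face, 115 mm above the table. The aluminium ring: 52 mm outside, 26 mm inside diameter, 8 mm thick; two 7 mm round holes through it, opposite, 19 mm from the axis; solid floor below, so pins go 7 mm deep. The lens lies below the face.
- ring (a joint): How far the ring is screwed in, rad: grows clockwise seen from above, 0 to 1.6 (stop, home). It hardly sinks, takes about 0.2 N m to turn and stays where left. The line through its holes points about (1.2 - value) rad counter-clockwise from the projector's x axis, but the thread's start differs between barrels by up to 0.4 rad either way: find the holes by sight or feel.
- spanner: Two-pin spanner, steel, 0.16 kg, same after a half turn. Origin midway between its pin tips, z up the tool, x along the line through the pins. Pins of 5 mm diameter at x = +19 and -19 mm, z = 0 to 7 mm; bridge 48 (x) x 13 (y) mm, z = 7 to 15; 12 mm round shank to z = 54; on top a flat grip block 44 (x) x 16 (y) mm, z = 54 to 88, to be gripped across y.
- spanner_tip (a point): Point midway between the tips of the spanner's two pins (the spanner's origin).
- stand: Wooden block 80 (x) x 50 (y) x 30 mm, fixed to the table. Origin under its centre. Two square holes 12 mm wide and 15 mm deep in its top, at x = +19 and -19 mm, in which the spanner's pins hang, its bridge resting on the block's top.
- stand_top (a point): Centre of the stand's top face, 30 mm above the table; the spanner's tip point lies 7 mm below it when the spanner stands home.
- paint_jar: Bystander: paint jar, 60 mm wide, 85 mm tall, origin under its centre.
- paint_bottle: Bystander: paint bottle, 52 mm wide, 150 mm tall, origin under its centre.
- water_cup: Bystander: white cup, 76 mm wide at the rim, 80 mm tall, origin under its centre.
- barrel_rim (a point): Centre of the barrel's rim (76 mm outside, 60 mm inside diameter), 121 mm above the table, 6 mm over the ring's face. The ring's thread sits in a rubber-mounted cell inside that twists about 0.33 rad per N m: at the stop the torque climbs gradually, and the cell springs back when let off. Some 0.4 N m is firmly home; beyond 0.6 N m the lens cracks.
Things that resemble listed ones, but are neither listed nor needed, are in the scene too. There is more than one size of the spanner; the job needs the largest.

How it is judged:
By the outcome, as a careful person would: the job done as asked, in the order asked, and still so for the second after the job is handed in, with the robot touching nothing.
It also fails if it takes over 67 s, if anything falls off the work surface, if the arm or the gripper's body presses on something with over 40 N, if the wrist force passes 120 N, or if a joint passes its speed limit or range.

## Robot

A 6-joint arm with a two-finger parallel gripper is mounted at the origin on the work surface. World frame = base frame: x ahead of the robot, y to its left, z up, the work surface at z = 0. Lengths are in m, angles in degrees, forces in N, time in s.
With the tool pointing down it reaches from about 0.25 to 0.775 m from the base axis. Payload 8.9 kg.
Tool frame: the origin (TCP) lies at the very end of the fingers, on their centre line; the grasp point (between the pads) lies 19 mm behind it; z points along the fingers, y is the direction in which the jaws open and shut (so a half turn about z gives the same grasp; the last joint's range is limited). The gripper opens to 85 mm and grips with 20 to 120 N. Pads are 22 mm wide; open, the fingers measure 114 mm over their backs; the gripper's body (76 mm by 85 mm) begins 54 mm behind the grasp point. The pads swing forward as they close: fully open they stand 13 mm farther back than shut.
Start: joints at [-75.132, 16.656, -8.789, 64.555, 0, 82.019], TCP at [0.204, -0.484, 0.231] pointing down, gripper open.
Joint ranges: [-144.48, 144.48], [-52.06, 99.96], [-74.48, 78.29], [-112.23, 115.85], [-86.99, 84.42], [-180, 180]. Speed limits (degrees/s): [127.2, 127.2, 159.86, 180, 180, 180].

## Interface

Orientations are given as [roll, pitch, yaw] about the fixed x, y, z axes, in that order (R = Rz(yaw) Ry(pitch) Rx(roll)).
In Python, from plant import get_state, capture, close_job gives the robot as it stands.
- The arm moves only by the tool apply_moves, never from a script. Its argument "motion" is a list of rows, each an object of numbers: "x", "y", "z": the shift along the tool's x, y, z scaled (see below); "rx", "ry", "rz": the turn, a rotation vector about the tool's x, y, z scaled (see below). A call has 1 to 5 rows; each row is the pose to reach, as a shift and turn from the pose measured when the call began, along the tool's axes at that moment; what a row does not reach only later rows make up. The controller multiplies each number of a shift by 60 cm and each number of a turn by 90 degrees. A row lasts 1/12 s, in which the tool goes at most 41.7 mm and 7.16 degrees, less where a joint would pass 70% of its speed; a pose out of reach is approached as far as the arm can. A call with a number of a shift or a turn outside -1 to 1 is refused whole. A call with a gripper value outside its range is refused whole. "hand" is the closure, from 0 (fully open) to 1 (shut), set as the call begins (left out, the last holds). The fingers move at their own pace and stop on an object; the grip force is fixed at half the most. Time passes only in rows, so rows that repeat a pose let the fingers close. It gives the time, the measured TCP pose, the force and the opening at its end, in the units of the state.
- get_state(): the state, without advancing time (a new reading comes with each control period).
- capture(name): name is "side" or "top" or "wrist"; returns a dict with "color" (480x640x3 uint8, blue, green, red), "intrinsics" (3x3 intrinsics, pixels), "pose" (4x4, takes a point from camera to world coordinates); the wrist camera has in their place "hand_eye" (4x4, takes a point from camera to tool coordinates, whose origin is the TCP and whose axes are the flange's). Camera axes: x right, y up, looking along -z (the intrinsics and any distortion apply to the point x, -y, -z); pixel columns grow to the right and rows downward; lengths in m; the calibration is good to about 2 mm. A picture is of the moment at which its call begins: read the wrist's pose just before it. There is no depth.
- close_job(): hands the job in, once; it reports no verdict.
The state is a dict: "time_s": time; "joint_pos": joint angles; "joint_vel": joint speeds; "joint_torque": joint torques, N m; "tcp_pos": TCP position; "eef_rot": TCP orientation; "contact_force": force on the tool from outside, world axes, zero at the start; "wrist_torque": the same for the moment, N m; "finger_gap": finger opening in m.
Only numpy, scipy, OpenCV 4.12 (cv2) and the standard library are available. Lean on these libraries where they do the work, as an engineer would, in place of code of your own. Each camera call takes 0.05 s, during which the arm holds its last target. There are 200 camera calls.

## Working session

There is one attempt and no reset: what is moved stays moved. The work goes in short steps, Python scripts to look and compute and a tool call to move; the robot and the scene stay as the last step left them, time stands still between calls to the robot, and variables do not carry over. Pictures are saved under pics/ and viewed, about 8 in all and at most 12, crops included, and the job is handed in when it is done.

Besides the shell and the picture viewer there is one more tool, called after "Emit:" by a JSON object that holds its "name" and its "arguments", one argument or row to a line. apply_moves: Moves the arm, as the interface text tells. Its arguments: {"type":"object","properties":{"motion":{"type":"array"},"hand":{"type":"number"}},"required":["motion"]}

```bash
mkdir -p pics; ls; python3 - <<'E'
from plant import get_state,capture
import cv2,pickle
s=get_state();print(s)
d={}
for n in("side","top","wrist"):
    c=capture(n);d[n]=c;cv2.imwrite(f"pics/{n}0.png",c["color"])
    print(n,c["intrinsics"],c.get("pose",c.get("hand_eye")),c.keys())
pickle.dump(d,open("d0.pkl","wb"))
E
```

```text
pics
{'time_s': 0.0, 'joint_pos': array([-7.51317657e+01,  1.66915418e+01, -8.82962864e+00,  6.45546090e+01,
        2.19935091e-03,  8.20191721e+01]), 'joint_vel': array([ 0.10777813,  0.08597825,  0.04511147, -0.04089416, -0.02960656,
       -0.05046032]), 'joint_torque': array([-8.59062334e-05, -5.37143290e+01,  3.31371152e+01,  1.60610885e-02,
       -3.24220500e-04, -1.92446259e-05]), 'tcp_pos': array([ 0.20376907, -0.48338112,  0.23071799]), 'eef_rot': array([-1.79925260e+02, -1.26993941e-02,  2.28490525e+01]), 'contact_force': array([-0.21441986, -1.59596894,  0.38802095]), 'wrist_torque': array([-0.00092158,  0.00461086,  0.0483941 ]), 'finger_gap': 0.08518051870057185}
side [[450.28759088   0.         323.78885026]
 [  0.         450.28759088 237.70961549]
 [  0.           0.           1.        ]] [[-0.71761766  0.40398257 -0.56729443  0.16006161]
 [-0.69642386 -0.42131714  0.58093517  0.513727  ]
 [-0.00432319  0.81196672  0.58368772  0.58502103]
 [ 0.          0.          0.          1.        ]] dict_keys(['color', 'intrinsics', 'pose'])
top [[506.23843853   0.         3
[... 158 characters left out ...]
3e-01]
 [-9.99935128e-01 -1.10821663e-02  2.63151641e-03  6.80354094e-02]
 [ 7.08987893e-04  1.70026125e-01  9.85439300e-01  1.26844643e+00]
 [ 0.00000000e+00  0.00000000e+00  0.00000000e+00  1.00000000e+00]] dict_keys(['color', 'intrinsics', 'pose'])
wrist [[406.33756795   0.         315.53820383]
 [  0.         406.33756795 241.55991544]
 [  0.           0.           1.        ]] [[-7.99990300e-04  9.56511618e-01  2.91693135e-01  7.39848593e-02]
 [ 9.99997550e-01  1.36719440e-03 -1.74069572e-03  4.26670361e-04]
 [-2.06379690e-03  2.91691028e-01 -9.56510369e-01 -1.43615284e-01]
 [ 0.00000000e+00  0.00000000e+00  0.00000000e+00  1.00000000e+00]] dict_keys(['color', 'intrinsics', 'hand_eye'])
```

View pics/top0.png

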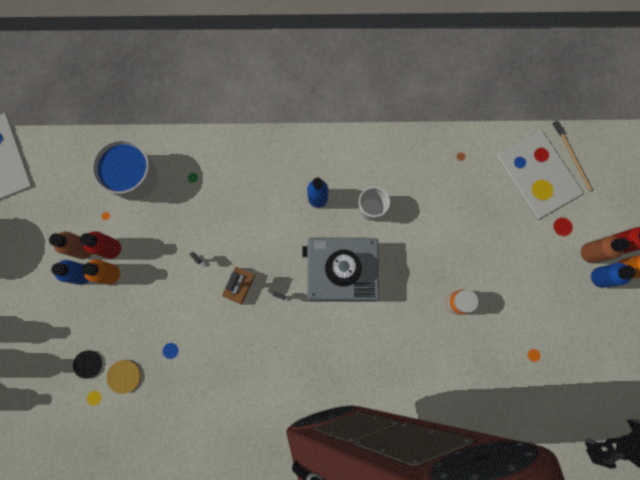

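View pics/side0.png

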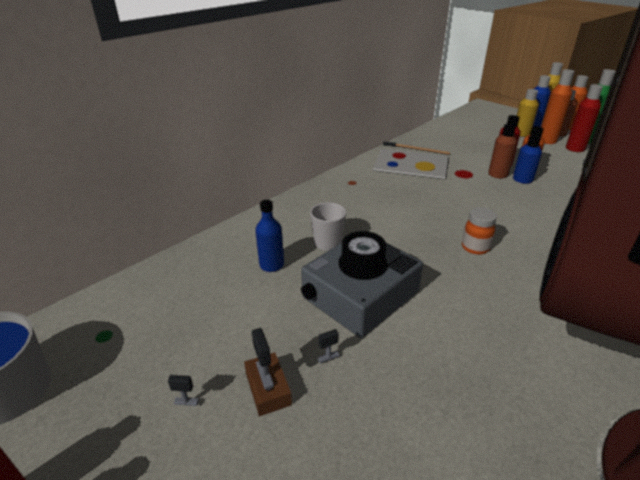

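The top view shows three spanner-like tools: one upright in the brown stand at top (238,282) / side (265,360), and two smaller ones lying loose at top (198,258) and (281,295), side (182,388) and (328,345). I'm choosing the one in the stand, which is the largest. The projector's lens is at top (344,267).

```bash
cat > h.py <<'E'
import numpy as np,cv2,pickle
from scipy.spatial.transform import Rotation as R
def wpose(s,he):
    T=np.eye(4);T[:3,:3]=R.from_euler('xyz',s['eef_rot'],degrees=True).as_matrix();T[:3,3]=s['tcp_pos'];return T@he
def ray(c,u,v,z,P=None):
    P=c['pose'] if P is None else P;K=c['intrinsics']
    d=P[:3,:3]@np.array([(u-K[0,2])/K[0,0],-(v-K[1,2])/K[1,1],-1]);o=P[:3,3]
    return o+d*(z-o[2])/d[2]
def proj(c,p,P=None):
    P=c['pose'] if P is None else P;K=c['intrinsics']
    q=P[:3,:3].T@(np.asarray(p)-P[:3,3]);return np.array([K[0,2]-K[0,0]*q[0]/q[2],K[1,2]+K[1,1]*q[1]/q[2]])
E
python3 - <<'E'
from h import *
d=pickle.load(open('d0.pkl','rb'));t=d['top'];s=d['side']
a=cv2.resize(t['color'][225:315,185:305],(480,360),interpolation=cv2.INTER_CUBIC)
b=cv2.resize(s['color'][320:420,225:305],(288,360),interpolation=cv2.INTER_CUBIC)
cv2.imwrite('pics/crop0.png',np.hstack([a,b]))
print('stand',ray(t,238,286,.03),'lens',ray(t,344,267,.118), 'lens side',ray(s,364,243,.118))
for u,v in((200,258),(280,295)):print(ray(t,u,v,.0))
print('cup',ray(t,374,200,.08),'bottle',ray(t,318,183,.15),'jar',ray(t,468,302,.085))
E
```

```text
stand [0.51595397 0.2698884  0.03      ] lens [0.54902711 0.01389323 0.118     ] lens side [0.55222454 0.01164634 0.118     ]
[0.59046115 0.37202949 0.        ]
[0.49489162 0.16952078 0.        ]
cup [ 0.71581617 -0.06350428  0.08      ] bottle [0.73918282 0.07122334 0.15      ] jar [ 0.46791567 -0.27445505  0.085     ]
```

View pics/crop0.png

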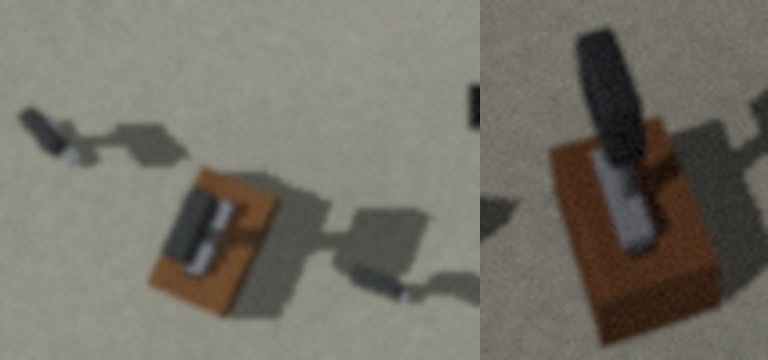

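The close crop confirms it: the large dark-gripped spanner stands in the wooden block, with its pin line at about 156° (-24°) world yaw. Next I move over the lens to look at the ring. The same heading suits the grasp later.

Emit:
{"name": "apply_moves", "arguments": {
  "motion": [
    {"x": 0.85, "y": -0.54, "rz": -0.08},
    {"x": 0.85, "y": -0.54, "rz": -0.16},
    {"x": 0.85, "y": -0.54, "rz": -0.24},
    {"x": 0.85, "y": -0.54, "rz": -0.32},
    {"x": 0.85, "y": -0.54, "rz": -0.4}
  ]
}}

```text
schema error: expected keys x, y, z, rx, ry, rz
```

```bash
cat > go.py <<'E'
import sys
from h import *
from plant import get_state
# go.py x y z yaw : scaled tool-frame numbers to reach an upright-down pose
x,y,z,w=map(float,sys.argv[1:5]);s=get_state()
A=R.from_euler('xyz',s['eef_rot'],degrees=True);B=R.from_euler('xyz',[180,0,w],degrees=True)
p=np.array([x,y,z])-s['tcp_pos']
print('shift',(A.inv().apply(p)/.6).round(4),'|mm|',(np.linalg.norm(p)*1e3).round(1),'turn',((A.inv()*B).as_rotvec(degrees=True)/90).round(4))
print('t',round(s['time_s'],2),'tcp',s['tcp_pos'].round(4),'rpy',s['eef_rot'].round(2),'F',s['contact_force'].round(2),'M',s['wrist_torque'].round(3),'gap',round(s['finger_gap'],4),'j',s['joint_pos'].round(0))
E
python3 go.py 0.55 0.013 0.225 156
```

```text
shift [ 0.8531 -0.5385  0.0104] |mm| 605.3 turn [-2.0000e-04 -7.0000e-04 -1.4794e+00]
t 0.15 tcp [ 0.2038 -0.4835  0.2309] rpy [-1.7995e+02 -1.0000e-02  2.2850e+01] F [-0.58 -1.19 -0.03] M [-0.    -0.052  0.004] gap 0.0852 j [-75.  17.  -9.  65.   0.  82.]
```

Emit:
{"name": "apply_moves", "arguments": {
  "motion": [
    {"x": 0.85, "y": -0.54, "z": 0.01, "rx": 0, "ry": 0, "rz": -0.4},
    {"x": 0.85, "y": -0.54, "z": 0.01, "rx": 0, "ry": 0, "rz": -0.4},
    {"x": 0.85, "y": -0.54, "z": 0.01, "rx": 0, "ry": 0, "rz": -0.4},
    {"x": 0.85, "y": -0.54, "z": 0.01, "rx": 0, "ry": 0, "rz": -0.4},
    {"x": 0.85, "y": -0.54, "z": 0.01, "rx": 0, "ry": 0, "rz": -0.4}
  ]
}}

```text
time_s: 0.57
tcp_pos: [0.3229, -0.3108, 0.2291]
eef_rot: [-180.0, -0.0, 59.0]
contact_force: [1.2, -1.1, 0.0]
finger_gap: 0.0853
```

```bash
python3 go.py 0.55 0.013 0.225 156
```

```text
shift [0.6575 0.0461 0.0073] |mm| 395.5 turn [ 0.0000e+00 -8.0000e-04 -1.0781e+00]
t 0.57 tcp [ 0.3229 -0.3108  0.2291] rpy [-1.7995e+02 -5.0000e-02  5.8970e+01] F [ 1.22 -1.05  0.02] M [ 0.001 -0.038 -0.019] gap 0.0853 j [-53.   8. -20.  62.   0.  68.]
```

Emit:
{"name": "apply_moves", "arguments": {
  "motion": [
    {"x": 0.66, "y": 0.046, "z": 0.007, "rx": 0, "ry": 0, "rz": -0.4},
    {"x": 0.66, "y": 0.046, "z": 0.007, "rx": 0, "ry": 0, "rz": -0.4},
    {"x": 0.66, "y": 0.046, "z": 0.007, "rx": 0, "ry": 0, "rz": -0.4},
    {"x": 0.66, "y": 0.046, "z": 0.007, "rx": 0, "ry": 0, "rz": -0.4},
    {"x": 0.66, "y": 0.046, "z": 0.007, "rx": 0, "ry": 0, "rz": -0.4}
  ]
}}

```text
time_s: 0.98
tcp_pos: [0.4424, -0.1397, 0.2271]
eef_rot: [-180.0, -0.1, 94.8]
contact_force: [0.3, -0.6, -0.2]
finger_gap: 0.0854
```

```bash
python3 go.py 0.55 0.013 0.225 156
```

```text
shift [0.2386 0.2    0.0038] |mm| 186.8 turn [ 3.000e-04 -6.000e-04 -6.798e-01]
t 0.98 tcp [ 0.4424 -0.1397  0.2271] rpy [-1.800e+02 -6.000e-02  9.482e+01] F [ 0.33 -0.6  -0.17] M [-0.065 -0.078  0.032] gap 0.0854 j [-27.  10. -18.  62.   0.  59.]
```

Emit:
{"name": "apply_moves", "arguments": {
  "motion": [
    {"x": 0.239, "y": 0.2, "z": 0.004, "rx": 0, "ry": 0, "rz": -0.4},
    {"x": 0.239, "y": 0.2, "z": 0.004, "rx": 0, "ry": 0, "rz": -0.4},
    {"x": 0.239, "y": 0.2, "z": 0.004, "rx": 0, "ry": 0, "rz": -0.4},
    {"x": 0.239, "y": 0.2, "z": 0.004, "rx": 0, "ry": 0, "rz": -0.4},
    {"x": 0.239, "y": 0.2, "z": 0.004, "rx": 0, "ry": 0, "rz": -0.4}
  ]
}}

```text
time_s: 1.4
tcp_pos: [0.5516, 0.0169, 0.2245]
eef_rot: [179.9, -0.1, 130.8]
contact_force: [-0.7, -0.2, -0.3]
finger_gap: 0.0856
```

Emit:
{"name": "apply_moves", "arguments": {
  "motion": [
    {"x": 0, "y": 0, "z": 0, "rx": 0, "ry": 0, "rz": 0},
    {"x": 0, "y": 0, "z": 0, "rx": 0, "ry": 0, "rz": 0}
  ]
}}

```text
time_s: 1.57
tcp_pos: [0.5517, 0.0183, 0.2238]
eef_rot: [180.0, -0.1, 130.9]
contact_force: [-0.2, -0.3, 0.6]
finger_gap: 0.085
```

```bash
python3 - <<'E'
from h import *
from plant import get_state,capture
s=get_state();c=capture('wrist');pickle.dump((s,c),open('w1.pkl','wb'))
print(s['tcp_pos'],s['eef_rot'],s['joint_vel'])
P=wpose(s,c['hand_eye']);print(proj(c,[.55,.013,.115],P))
cv2.imwrite('pics/w1.png',c['color'])
E
python3 go.py .516 .27 .2 156
```

```text
[0.55170117 0.01825096 0.22380274] [ 1.79956911e+02 -1.17587198e-01  1.30862158e+02] [-2.72408609 -1.48303416 -1.73798418  0.22447505 -0.59279184  1.60335221]
[309.24657464 241.07887411]
shift [0.3576 0.2305 0.0407] |mm| 256.5 turn [ 0.0005 -0.0011 -0.281 ]
t 1.62 tcp [0.5511 0.0171 0.224 ] rpy [ 1.7998e+02 -1.1000e-01  1.3071e+02] F [-0.43 -0.61  0.23] M [-0.054  0.003 -0.035] gap 0.0857 j [-6. 20. -5. 65.  0. 43.]
```

View pics/w1.png

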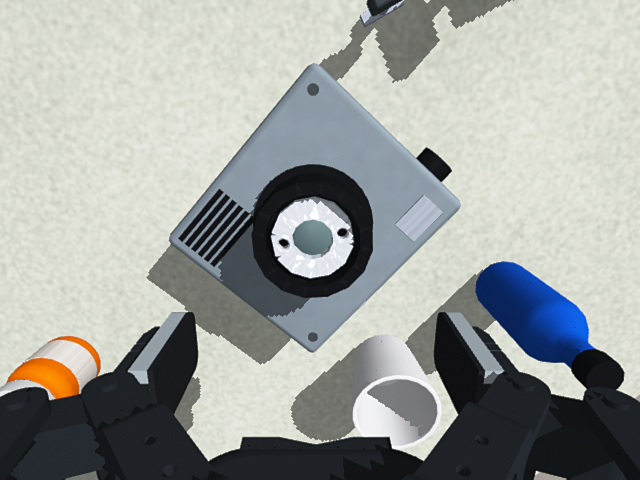

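The wrist view shows the ring at about (313,238), with its two dark holes at about (284,243) and (342,233). I'll refine those and go to the stand.

```bash
python3 - <<'E'
from h import *
s,c=pickle.load(open('w1.pkl','rb'));P=wpose(s,c['hand_eye'])
g=cv2.cvtColor(c['color'],cv2.COLOR_BGR2GRAY).astype(float)
W=[]
for u,v in((284,243),(342,233)):
    p=g[v-6:v+7,u-6:u+7];w=np.clip(110-p,0,None);yy,xx=np.mgrid[v-6:v+7,u-6:u+7]
    q=((xx*w).sum()/w.sum(),(yy*w).sum()/w.sum());W.append(ray(c,*q,.1135,P));print(q,W[-1])
d=W[0]-W[1];print('mid',(W[0]+W[1])/2,'sep',np.linalg.norm(d),'angle',np.degrees(np.arctan2(d[1],d[0])))
cn=[ray(c,u,v,.075,P) for u,v in((315,65),(460,208),(311,350),(172,240))]
m=np.mean(cn,0);e=cn[1]-cn[0];print('box',m,np.degrees(np.arctan2(e[1],e[0])),[np.linalg.norm(cn[i]-cn[i-1]) for i in range(4)])
# outer ring contour (bright)
m=np.zeros(g.shape,np.uint8);m[190:285,265:362]=(g[190:285,265:362]>150)*255
k=max(cv2.findContours(m,0,1)[0],key=cv2.contourArea);E=cv2.fitEllipse(cv2.convexHull(k));print(E,ray(c,*E[0],.115,P))
E
```

```text
(np.float64(283.34965187119235), np.float64(242.37771975630983)) [0.53804038 0.0008947  0.1135    ]
(np.float64(341.8743093922652), np.float64(232.02722967640094)) [0.5623069  0.03114218 0.1135    ]
mid [0.55017364 0.01601844 0.1135    ] sep 0.038778523318129955 angle -128.73888347894078
box [0.55081441 0.01598966 0.075     ] -1.5145933179690423 [np.float64(0.16223526564166948), np.float64(0.14390036496388364), np.float64(0.1615589920900401), np.float64(0.1403388189148835)]
((311.5132141113281, 238.27749633789062), (77.62603759765625, 81.4669418334961), 106.77708435058594) [0.54987825 0.01540126 0.115     ]
```

Emit:
{"name": "apply_moves", "arguments": {
  "motion": [
    {"x": 0.357, "y": 0.23, "z": 0.02, "rx": 0, "ry": 0, "rz": -0.28},
    {"x": 0.357, "y": 0.23, "z": 0.02, "rx": 0, "ry": 0, "rz": -0.28},
    {"x": 0.357, "y": 0.23, "z": 0.02, "rx": 0, "ry": 0, "rz": -0.28},
    {"x": 0.357, "y": 0.23, "z": 0.02, "rx": 0, "ry": 0, "rz": -0.28},
    {"x": 0.357, "y": 0.23, "z": 0.02, "rx": 0, "ry": 0, "rz": -0.28}
  ]
}}

```text
time_s: 2.03
tcp_pos: [0.5219, 0.2229, 0.2149]
eef_rot: [179.9, -0.1, 155.9]
contact_force: [1.5, -0.2, -0.3]
finger_gap: 0.0854
```

```bash
python3 go.py .516 .27 .20 156
```

```text
shift [0.041  0.0676 0.0249] |mm| 49.7 turn [ 0.0006 -0.0009 -0.0013]
t 2.03 tcp [0.5219 0.2229 0.2149] rpy [ 1.7995e+02 -8.0000e-02  1.5588e+02] F [ 1.52 -0.23 -0.29] M [-0.026 -0.087 -0.04 ] gap 0.0854 j [16. 22. -4. 64.  0. 40.]
```

Emit:
{"name": "apply_moves", "arguments": {
  "motion": [
    {"x": 0.041, "y": 0.068, "z": 0.025, "rx": 0, "ry": 0, "rz": 0},
    {"x": 0.041, "y": 0.068, "z": 0.025, "rx": 0, "ry": 0, "rz": 0},
    {"x": 0.041, "y": 0.068, "z": 0.025, "rx": 0, "ry": 0, "rz": 0},
    {"x": 0.041, "y": 0.068, "z": 0.025, "rx": 0, "ry": 0, "rz": 0}
  ]
}}

```text
time_s: 2.37
tcp_pos: [0.5159, 0.2689, 0.1999]
eef_rot: [-180.0, -0.1, 155.8]
contact_force: [-0.1, 0.3, 0.1]
finger_gap: 0.0853
```

```bash
python3 - <<'E'
from h import *
from plant import get_state,capture
s=get_state();c=capture('wrist');pickle.dump((s,c),open('w2.pkl','wb'))
print(s['tcp_pos'],s['eef_rot'])
P=wpose(s,c['hand_eye']);print(proj(c,[.516,.27,.03],P),proj(c,[.516,.27,.111],P))
cv2.imwrite('pics/w2.png',c['color'])
E
```

```text
[0.51592601 0.26892535 0.19992449] [-1.79993105e+02 -7.99383456e-02  1.55793774e+02]
[318.23970092 215.15901102] [318.81611362 245.97578228]
```

View pics/w2.png

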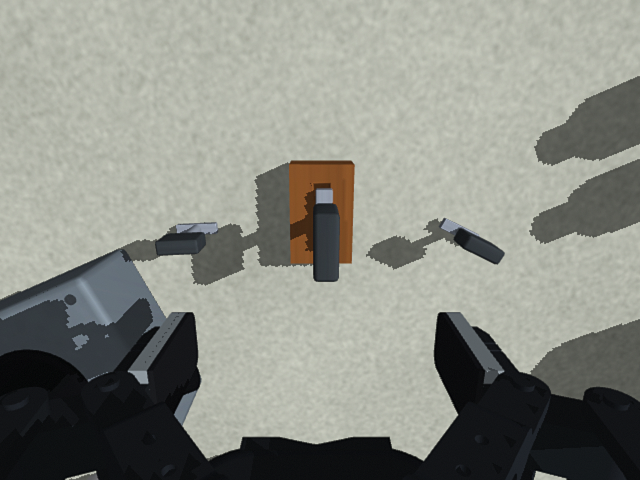

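The close view shows the spanner upright in the stand, with grip top at u 314–340, v 205–282 and stand top at u 291–354, v 163–265. It's well aligned in yaw, and the smaller spanners at left and right are clear of the fingers.

```bash
python3 - <<'E'
from h import *
s,c=pickle.load(open('w2.pkl','rb'));P=wpose(s,c['hand_eye'])
T=wpose(s,np.eye(4));L=lambda p:(T[:3,:3].T@(p-T[:3,3]))*1e3
for n,u,v,z in(('grip TL',314.5,205,.111),('grip TR',339.5,205,.111),('grip BR',339.5,281,.111),('grip BL',314.5,281,.111),('st TL',291,163,.03),('st TR',354,163,.03),('st BR',353,264,.03),('st BL',290,265,.03)):
    print(n,L(ray(c,u,v,z,P)).round(1))
g=cv2.cvtColor(c['color'],cv2.COLOR_BGR2GRAY);print(g[230,305:350],g[255,305:350]);print(g[195:212,327],g[270:290,327])
a=c['color'];print((a[175,285:295,2]),a[175,349:359,2],a[250,285:295,2],a[250,349:359,2])
E
```

```text
grip TL [25.3 -1.5 89. ]
grip TR [25.3 13.  89. ]
grip BR [-22.4  13.8  88.9]
grip BL [-22.4  -1.6  88.9]
st TL [ 40.9 -19.8 170. ]
st TR [ 40.9  28.2 170. ]
st BR [-40.9  29.6 169.9]
st BL [-41.8 -22.1 169.9]
[47 48 48 46 46 44 45 45 25 26 34 42 51 56 54 55 54 55 54 54 56 55 55 56
 58 59 59 58 58 60 61 65 67 70 64 84 86 85 84 84 85 87 89 94 92] [93 94 94 94 91 89 92 92 31 23 35 43 49 55 55 55 56 55 56 57 56 56 55 58
 59 59 60 61 59 62 65 66 69 63 77 86 85 84 82 84 85 88 91 92 90]
[156 154 156 155 154 156 159 161  77  35  34  36  37  38  38  36  39] [ 54  56  56  56  55  56  55  56  57  54  38  52 184 187 184 187 185 179
 179 181]
[ 94  94  92  92 133 137 135 135 134 133] [139 136 134 132 131 168 184 183 185 185] [ 86  89  88  88  87 123 136 137 135 133] [131 131 131 159 173 174 175 176 177 179]
```

Emit:
{"name": "apply_moves", "arguments": {
  "motion": [
    {"x": -0.0005, "y": 0.009, "z": 0.06, "rx": 0, "ry": 0, "rz": 0},
    {"x": -0.0005, "y": 0.009, "z": 0.12, "rx": 0, "ry": 0, "rz": 0},
    {"x": -0.0005, "y": 0.009, "z": 0.18, "rx": 0, "ry": 0, "rz": 0},
    {"x": -0.0005, "y": 0.009, "z": 0.203, "rx": 0, "ry": 0, "rz": 0},
    {"x": -0.0005, "y": 0.009, "z": 0.203, "rx": 0, "ry": 0, "rz": 0}
  ]
}}

```text
time_s: 2.83
tcp_pos: [0.5169, 0.2702, 0.0753]
eef_rot: [-179.8, -0.3, 155.5]
contact_force: [-0.2, -0.8, 0.6]
finger_gap: 0.0852
```

```bash
python3 go.py .5138 .264 .078 155.8; python3 - <<'E'
from h import *
s,c=pickle.load(open('w2.pkl','rb'));T=wpose(s,np.eye(4));print(T@[-.0003,.0053,.122,1])
E
```

```text
shift [ 0.0005 -0.0116 -0.0044] |mm| 7.5 turn [-0.0027 -0.0032 -0.0028]
t 2.83 tcp [0.5169 0.2702 0.0753] rpy [-179.76   -0.28  155.55] F [-0.19 -0.75  0.6 ] M [0.03  0.008 0.079] gap 0.0852 j [ 20.  30. -12.  47.   0.  45.]
[0.51821148 0.27369274 0.07792355 1.        ]
```

Emit:
{"name": "apply_moves", "arguments": {
  "motion": [
    {"x": 0.0004, "y": 0.0062, "z": -0.0045, "rx": -0.003, "ry": -0.003, "rz": -0.003},
    {"x": 0.0004, "y": 0.0062, "z": -0.0045, "rx": -0.003, "ry": -0.003, "rz": -0.003},
    {"x": 0.0004, "y": 0.0062, "z": -0.0045, "rx": -0.003, "ry": -0.003, "rz": -0.003}
  ]
}}

```text
time_s: 3.08
tcp_pos: [0.5198, 0.2735, 0.08]
eef_rot: [179.8, 0.1, 155.8]
contact_force: [-0.5, 0.7, -0.1]
finger_gap: 0.0854
```

```bash
python3 go.py .5182 .2737 .078 155.8
```

```text
shift [ 0.0026 -0.0009  0.0033] |mm| 2.6 turn [ 0.0017  0.0013 -0.0005]
t 3.08 tcp [0.5198 0.2735 0.08  ] rpy [1.7984e+02 1.2000e-01 1.5575e+02] F [-0.52  0.7  -0.1 ] M [-0.042 -0.01  -0.002] gap 0.0854 j [ 21.  30. -12.  47.   0.  45.]
```

Emit:
{"name": "apply_moves", "arguments": {
  "motion": [
    {"x": 0.0026, "y": -0.0009, "z": 0.003, "rx": 0, "ry": 0, "rz": 0},
    {"x": 0.0026, "y": -0.0009, "z": 0.003, "rx": 0, "ry": 0, "rz": 0},
    {"x": 0.0026, "y": -0.0009, "z": 0.003, "rx": 0, "ry": 0, "rz": 0},
    {"x": 0.0026, "y": -0.0009, "z": 0.003, "rx": 0, "ry": 0, "rz": 0},
    {"x": 0.0026, "y": -0.0009, "z": 0.003, "rx": 0, "ry": 0, "rz": 0}
  ],
  "hand": 1
}}

```text
time_s: 3.5
tcp_pos: [0.5182, 0.2738, 0.0784]
eef_rot: [179.8, 0.1, 155.8]
contact_force: [-0.5, 0.1, 0.6]
finger_gap: 0.0258
```

Emit:
{"name": "apply_moves", "arguments": {
  "motion": [
    {"x": 0, "y": 0, "z": 0, "rx": 0, "ry": 0, "rz": 0},
    {"x": 0, "y": 0, "z": 0, "rx": 0, "ry": 0, "rz": 0},
    {"x": 0, "y": 0, "z": 0, "rx": 0, "ry": 0, "rz": 0},
    {"x": 0, "y": 0, "z": 0, "rx": 0, "ry": 0, "rz": 0},
    {"x": 0, "y": 0, "z": 0, "rx": 0, "ry": 0, "rz": 0}
  ]
}}

```text
time_s: 3.92
tcp_pos: [0.5183, 0.2739, 0.0785]
eef_rot: [179.8, 0.1, 155.8]
contact_force: [-0.9, 0.0, 2.0]
finger_gap: 0.0154
```

```bash
python3 go.py .5182 .2737 .078 155.8; python3 -c "
from plant import *
for i in range(6):
  s=get_state();print(s['time_s'],s['tcp_pos'].round(4),s['contact_force'].round(1),s['wrist_torque'].round(2),s['eef_rot'].round(2));capture('top') if i<5 else 0"
```

```text
shift [ 0.     -0.0004  0.0008] |mm| 0.5 turn [ 0.002   0.0015 -0.0004]
t 3.92 tcp [0.5183 0.2739 0.0785] rpy [1.7982e+02 1.3000e-01 1.5576e+02] F [-0.85  0.01  2.  ] M [0.05  0.063 0.04 ] gap 0.0154 j [ 21.  30. -13.  47.   0.  45.]
3.9167 [0.5183 0.2739 0.0785] [-0.9  0.   2. ] [0.05 0.06 0.04] [1.7982e+02 1.3000e-01 1.5576e+02]
3.9667 [0.5183 0.2739 0.0785] [-0.1  0.2  2.9] [ 0.08 -0.03 -0.01] [1.7982e+02 1.4000e-01 1.5576e+02]
4.0167 [0.5183 0.2739 0.0785] [-0.3 -0.7  2.4] [ 0.12  0.08 -0.03] [1.7982e+02 1.3000e-01 1.5576e+02]
4.0667 [0.5183 0.2739 0.0785] [0.  0.6 2.1] [ 0.03  0.07 -0.02] [1.7982e+02 1.3000e-01 1.5576e+02]
4.1167 [0.5183 0.2739 0.0785] [ 0.4 -0.3  3.1] [0.1  0.08 0.01] [1.7982e+02 1.3000e-01 1.5576e+02]
4.1667 [0.5183 0.2739 0.0785] [-0.9 -0.1  3.2] [0.12 0.01 0.02] [1.7982e+02 1.3000e-01 1.5576e+02]
```

Emit:
{"name": "apply_moves", "arguments": {
  "motion": [
    {"x": 0, "y": 0, "z": -0.02, "rx": 0, "ry": 0, "rz": 0},
    {"x": 0, "y": 0, "z": -0.06, "rx": 0, "ry": 0, "rz": 0},
    {"x": 0, "y": 0, "z": -0.12, "rx": 0, "ry": 0, "rz": 0},
    {"x": 0, "y": 0, "z": -0.18, "rx": 0, "ry": 0, "rz": 0},
    {"x": 0, "y": 0, "z": -0.23, "rx": 0, "ry": 0, "rz": 0}
  ]
}}

```text
time_s: 4.58
tcp_pos: [0.5176, 0.2735, 0.2183]
eef_rot: [179.8, 0.1, 155.8]
contact_force: [1.5, 0.5, -1.2]
finger_gap: 0.015
```

```bash
python3 go.py .550 .0157 .22 231.3
```

```text
shift [-0.2256 -0.3696 -0.0034] |mm| 259.8 turn [ 6.000e-04  2.600e-03 -8.393e-01]
t 4.58 tcp [0.5176 0.2735 0.2183] rpy [1.7983e+02 1.4000e-01 1.5576e+02] F [ 1.48  0.52 -1.2 ] M [ 0.047 -0.146 -0.03 ] gap 0.015 j [21. 23. -1. 66.  0. 45.]
```

Emit:
{"name": "apply_moves", "arguments": {
  "motion": [
    {"x": -0.03, "y": -0.05, "z": -0.003, "rx": 0, "ry": 0, "rz": -0.06},
    {"x": -0.07, "y": -0.11, "z": -0.003, "rx": 0, "ry": 0, "rz": -0.13},
    {"x": -0.11, "y": -0.18, "z": -0.003, "rx": 0, "ry": 0, "rz": -0.2},
    {"x": -0.14, "y": -0.23, "z": -0.003, "rx": 0, "ry": 0, "rz": -0.27},
    {"x": -0.17, "y": -0.28, "z": -0.003, "rx": 0, "ry": 0, "rz": -0.34}
  ]
}}

```text
time_s: 5.0
tcp_pos: [0.5412, 0.0763, 0.2195]
eef_rot: [179.9, 0.2, -173.3]
contact_force: [0.7, 0.4, -1.9]
finger_gap: 0.0152
```

```bash
python3 go.py .550 .0157 .22 231.3
```

```text
shift [-0.0029 -0.102  -0.0009] |mm| 61.3 turn [-1.000e-04  2.000e-03 -4.959e-01]
t 5.0 tcp [0.5412 0.0763 0.2195] rpy [ 1.7994e+02  1.7000e-01 -1.7333e+02] F [ 0.71  0.43 -1.92] M [ 0.038 -0.068  0.014] gap 0.0152 j [ 0. 19. -7. 64.  0. -6.]
```

Emit:
{"name": "apply_moves", "arguments": {
  "motion": [
    {"x": -0.003, "y": -0.05, "z": -0.001, "rx": 0, "ry": 0.002, "rz": -0.075},
    {"x": -0.003, "y": -0.08, "z": -0.001, "rx": 0, "ry": 0.002, "rz": -0.15},
    {"x": -0.003, "y": -0.102, "z": -0.001, "rx": 0, "ry": 0.002, "rz": -0.22},
    {"x": -0.003, "y": -0.102, "z": -0.001, "rx": 0, "ry": 0.002, "rz": -0.29},
    {"x": -0.003, "y": -0.102, "z": -0.001, "rx": 0, "ry": 0.002, "rz": -0.36}
  ]
}}

```text
time_s: 5.42
tcp_pos: [0.5497, 0.0145, 0.2194]
eef_rot: [179.9, -0.1, -140.7]
contact_force: [0.3, 0.9, -1.8]
finger_gap: 0.0151
```

```bash
python3 go.py .550 .0157 .20 231.3
```

```text
shift [-0.0016  0.0012  0.0324] |mm| 19.4 turn [ 0.0007 -0.0006 -0.1336]
t 5.42 tcp [0.5497 0.0145 0.2194] rpy [ 1.7994e+02 -6.0000e-02 -1.4073e+02] F [ 0.27  0.88 -1.79] M [-0.017 -0.002  0.001] gap 0.0151 j [ -6.  20.  -6.  64.  -0. -45.]
```

Emit:
{"name": "apply_moves", "arguments": {
  "motion": [
    {"x": -0.0016, "y": 0.0012, "z": 0.015, "rx": 0, "ry": 0, "rz": -0.07},
    {"x": -0.0016, "y": 0.0012, "z": 0.035, "rx": 0, "ry": 0, "rz": -0.1336},
    {"x": -0.0016, "y": 0.0012, "z": 0.0536, "rx": 0, "ry": 0, "rz": -0.1336},
    {"x": -0.0016, "y": 0.0012, "z": 0.0536, "rx": 0, "ry": 0, "rz": -0.1336},
    {"x": -0.0016, "y": 0.0012, "z": 0.0536, "rx": 0, "ry": 0, "rz": -0.1336}
  ]
}}

```text
time_s: 5.83
tcp_pos: [0.5492, 0.0157, 0.1867]
eef_rot: [179.8, -0.1, -128.8]
contact_force: [-0.4, 0.8, -1.6]
finger_gap: 0.015
```

Emit:
{"name": "apply_moves", "arguments": {
  "motion": [
    {"x": 0, "y": 0, "z": 0, "rx": 0, "ry": 0, "rz": 0},
    {"x": 0, "y": 0, "z": 0, "rx": 0, "ry": 0, "rz": 0},
    {"x": 0, "y": 0, "z": 0, "rx": 0, "ry": 0, "rz": 0}
  ]
}}

```text
time_s: 6.08
tcp_pos: [0.5496, 0.0157, 0.1872]
eef_rot: [179.9, -0.1, -128.8]
contact_force: [0.8, -0.2, -2.2]
finger_gap: 0.0154
```

```bash
python3 go.py .550 .0157 .187 231.3; python3 - <<'E'
from h import *
from plant import get_state,capture
s=get_state();c=capture('wrist');pickle.dump((s,c),open('w3.pkl','wb'))
P=wpose(s,c['hand_eye']);T=wpose(s,np.eye(4));print(proj(c,[.55,.0157,.115],P))
for x in(-.019,.019):print('tip',proj(c,(T@[x,0,.0555,1])[:3],P))
u,v=proj(c,[.55,.0157,.115],P).astype(int)
cv2.imwrite('pics/w3.png',cv2.resize(c['color'][v-90:v+90,u-110:u+110],(770,630)[:2] and (733,600),interpolation=cv2.INTER_CUBIC));print(u,v)
E
```

```text
shift [-0.0004 -0.0005  0.0004] |mm| 0.5 turn [ 0.0013 -0.0009 -0.0007]
t 6.08 tcp [0.5496 0.0157 0.1872] rpy [ 1.7989e+02 -8.0000e-02 -1.2877e+02] F [ 0.82 -0.17 -2.21] M [-0.034  0.034 -0.004] gap 0.0154 j [ -6.  21.  -9.  60.  -0. -57.]
[315.87496252 258.0239381 ]
tip [316.74855371 301.15564492]
tip [316.75283802 232.80984306]
315 258
```

View pics/w3.png

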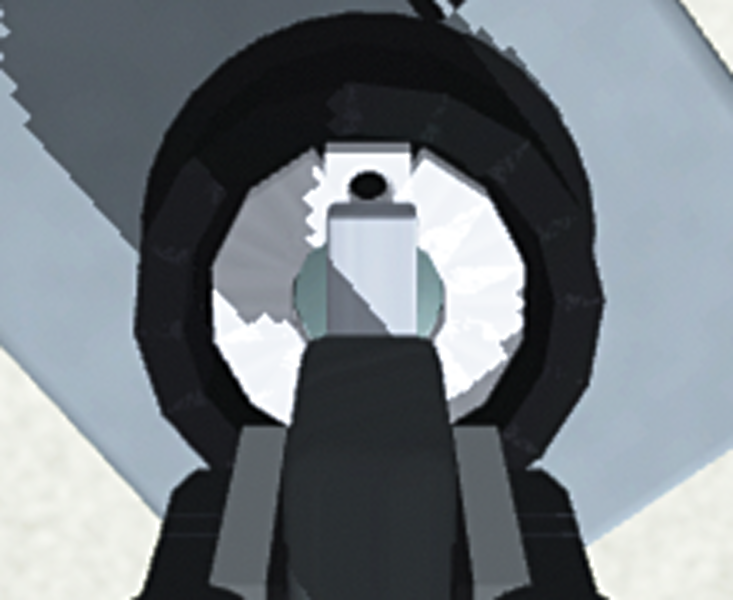

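Crop of the ring from above: the far hole is at full-image (315.4,223.5), ring centre is near u=315.6, and the bridge centre is at u=316.6 with its upper front edge near v=230. All three line up closely. Next I'll put numbers on the residual.

```bash
python3 - <<'E'
from h import *
s,c=pickle.load(open('w3.pkl','rb'));P=wpose(s,c['hand_eye']);T=wpose(s,np.eye(4));L=lambda p:((T[:3,:3].T@(p-T[:3,3]))*1e3).round(2)
g=cv2.cvtColor(c['color'],cv2.COLOR_BGR2GRAY).astype(float)
u,v=315,223;p=g[v-5:v+6,u-8:u+9];w=np.clip(90-p,0,None);yy,xx=np.mgrid[v-5:v+6,u-8:u+9]
q=((xx*w).sum()/w.sum(),(yy*w).sum()/w.sum());print(q)
for z in(.115,.114,.113):print('hole',L(ray(c,*q,z,P)))
k=lambda a,b:(205+a/3.333,168+b/3.333)
z=T[2,3]-.0555+.015
print('bridge front top L,R',L(ray(c,*k(329,210),z,P)),L(ray(c,*k(416,210),z,P)))
print('ring L/R',L(ray(c,*k(212,290),.115,P)),L(ray(c,*k(525,290),.115,P)))
print('center',L(np.array([.5500,.0157,.115])))
E
```

```text
(np.float64(315.0679123970263), np.float64(223.3297166968053))
hole [19.71 -0.9  72.27]
hole [19.46 -0.9  73.27]
hole [19.2  -0.9  74.27]
bridge front top L,R [24.06 -6.15 40.52] [24.05  6.11 40.55]
ring L/R [  1.44 -26.96  72.2 ] [ 1.39 25.68 72.3 ]
center [-0.38 -0.47 72.25]
```

Emit:
{"name": "apply_moves", "arguments": {
  "motion": [
    {"x": 0, "y": -0.0012, "z": 0.01, "rx": 0, "ry": 0, "rz": 0},
    {"x": 0, "y": -0.0012, "z": 0.02, "rx": 0, "ry": 0, "rz": 0},
    {"x": 0, "y": -0.0012, "z": 0.025, "rx": 0, "ry": 0, "rz": 0},
    {"x": 0, "y": -0.0012, "z": 0.025, "rx": 0, "ry": 0, "rz": 0},
    {"x": 0, "y": -0.0012, "z": 0.025, "rx": 0, "ry": 0, "rz": 0}
  ]
}}

```text
time_s: 6.55
tcp_pos: [0.5498, 0.0153, 0.1718]
eef_rot: [179.8, -0.1, -128.8]
contact_force: [0.7, -0.0, -1.8]
finger_gap: 0.0151
```

```bash
python3 go.py .549 .0161 .163 231.2
```

```text
shift [-0.0003  0.0018  0.0146] |mm| 8.8 turn [ 0.0018 -0.0013  0.0004]
t 6.55 tcp [0.5498 0.0153 0.1718] rpy [ 1.7984e+02 -1.1000e-01 -1.2876e+02] F [ 0.67 -0.03 -1.79] M [-0.018 -0.078 -0.012] gap 0.0151 j [ -6.  22. -11.  58.  -0. -57.]
```

Emit:
{"name": "apply_moves", "arguments": {
  "motion": [
    {"x": 0, "y": -0.0003, "z": 0.001, "rx": 0.0015, "ry": -0.001, "rz": 0},
    {"x": 0, "y": -0.0003, "z": 0.002, "rx": 0.0015, "ry": -0.001, "rz": 0},
    {"x": 0, "y": -0.0003, "z": 0.0035, "rx": 0.0015, "ry": -0.001, "rz": 0},
    {"x": 0, "y": -0.0003, "z": 0.005, "rx": 0.0015, "ry": -0.001, "rz": 0},
    {"x": 0, "y": -0.0003, "z": 0.005, "rx": 0.0015, "ry": -0.001, "rz": 0}
  ]
}}

```text
time_s: 6.97
tcp_pos: [0.5499, 0.0152, 0.1687]
eef_rot: [180.0, -0.0, -128.8]
contact_force: [0.0, -0.1, -2.5]
finger_gap: 0.0155
```

```bash
python3 go.py .550 .0153 .163 231.2
```

```text
shift [-0.0003 -0.0001  0.0094] |mm| 5.7 turn [ 0.0003 -0.0003  0.0004]
t 6.97 tcp [0.5499 0.0152 0.1687] rpy [ 1.7997e+02 -2.0000e-02 -1.2876e+02] F [ 0.03 -0.06 -2.5 ] M [ 0.027  0.01  -0.013] gap 0.0155 j [ -6.  22. -11.  57.  -0. -57.]
```

No contact yet, either inside the holes or just above them. Continuing down 2.5 mm.

Emit:
{"name": "apply_moves", "arguments": {
  "motion": [
    {"x": 0, "y": 0, "z": 0.001, "rx": 0, "ry": 0, "rz": 0},
    {"x": 0, "y": 0, "z": 0.002, "rx": 0, "ry": 0, "rz": 0},
    {"x": 0, "y": 0, "z": 0.003, "rx": 0, "ry": 0, "rz": 0},
    {"x": 0, "y": 0, "z": 0.004, "rx": 0, "ry": 0, "rz": 0},
    {"x": 0, "y": 0, "z": 0.004, "rx": 0, "ry": 0, "rz": 0}
  ]
}}

```text
time_s: 7.38
tcp_pos: [0.5498, 0.0152, 0.1661]
eef_rot: [180.0, -0.0, -128.8]
contact_force: [0.1, 0.2, -1.7]
finger_gap: 0.0154
```

```bash
python3 go.py .550 .0153 .163 231.2
```

```text
shift [-0.0003 -0.0001  0.0052] |mm| 3.1 turn [ 0.0004 -0.0003  0.0004]
t 7.38 tcp [0.5498 0.0152 0.1661] rpy [ 1.7996e+02 -3.0000e-02 -1.2876e+02] F [ 0.07  0.23 -1.68] M [ 0.039 -0.044  0.   ] gap 0.0154 j [ -6.  22. -11.  57.  -0. -57.]
```

Emit:
{"name": "apply_moves", "arguments": {
  "motion": [
    {"x": 0, "y": 0, "z": 0.001, "rx": 0, "ry": 0, "rz": 0},
    {"x": 0, "y": 0, "z": 0.002, "rx": 0, "ry": 0, "rz": 0},
    {"x": 0, "y": 0, "z": 0.003, "rx": 0, "ry": 0, "rz": 0},
    {"x": 0, "y": 0, "z": 0.004, "rx": 0, "ry": 0, "rz": 0},
    {"x": 0, "y": 0, "z": 0.004, "rx": 0, "ry": 0, "rz": 0}
  ]
}}

```text
time_s: 7.8
tcp_pos: [0.5498, 0.0152, 0.1636]
eef_rot: [180.0, -0.0, -128.8]
contact_force: [-0.7, 0.9, -2.2]
finger_gap: 0.0153
```

Emit:
{"name": "apply_moves", "arguments": {
  "motion": [
    {"x": 0, "y": 0, "z": 0.0005, "rx": 0, "ry": 0, "rz": 0},
    {"x": 0, "y": 0, "z": 0.001, "rx": 0, "ry": 0, "rz": 0},
    {"x": 0, "y": 0, "z": 0.001, "rx": 0, "ry": 0, "rz": 0}
  ]
}}

```text
time_s: 8.05
tcp_pos: [0.5499, 0.0152, 0.1634]
eef_rot: [180.0, -0.0, -128.8]
contact_force: [-1.1, -0.1, 3.1]
finger_gap: 0.0154
```

```bash
python3 go.py .550 .0153 .163 231.2
```

```text
shift [-0.0002 -0.0001  0.0006] |mm| 0.4 turn [ 0.0002 -0.0001  0.0005]
t 8.05 tcp [0.5499 0.0152 0.1634] rpy [ 1.7998e+02 -1.0000e-02 -1.2876e+02] F [-1.11 -0.06  3.07] M [0.115 0.277 0.002] gap 0.0154 j [ -6.  22. -12.  56.   0. -57.]
```

Contact at tip depth of about 7.1 mm with about 5 N, so both pins are seated. Now I turn clockwise (+rz about the down-pointing tool z).

Emit:
{"name": "apply_moves", "arguments": {
  "motion": [
    {"x": 0, "y": 0, "z": 0, "rx": 0, "ry": 0, "rz": 0.025},
    {"x": 0, "y": 0, "z": 0, "rx": 0, "ry": 0, "rz": 0.05},
    {"x": 0, "y": 0, "z": 0, "rx": 0, "ry": 0, "rz": 0.075},
    {"x": 0, "y": 0, "z": 0, "rx": 0, "ry": 0, "rz": 0.1},
    {"x": 0, "y": 0, "z": 0, "rx": 0, "ry": 0, "rz": 0.1}
  ]
}}

```text
time_s: 8.47
tcp_pos: [0.5497, 0.0155, 0.1634]
eef_rot: [180.0, -0.0, -137.8]
contact_force: [-1.5, 1.2, 2.0]
finger_gap: 0.0149
```

```bash
cat > tq.py <<'E'
from h import *
from plant import get_state,capture
M=[];F=[]
for i in range(5):
    s=get_state();M.append(s['wrist_torque']);F.append(s['contact_force'])
    if i<4:capture('top')
print('t',round(s['time_s'],2),'tcp',s['tcp_pos'].round(4),'rpy',s['eef_rot'].round(2),'M',np.mean(M,0).round(3),'F',np.mean(F,0).round(2),'gap',round(s['finger_gap'],4),'Mz',np.array(M)[:,2].round(3))
E
python3 tq.py
```

```text
t 8.67 tcp [0.5497 0.0154 0.1634] rpy [ 1.7995e+02 -1.0000e-02 -1.3768e+02] M [0.489 0.396 0.186] F [-1.65  1.68  2.15] gap 0.015 Mz [0.21  0.217 0.157 0.202 0.144]
```

Turning at about 0.19 N m, as expected. At least 50° of travel should remain before the stop, so I'll take larger steps first.

Emit:
{"name": "apply_moves", "arguments": {
  "motion": [
    {"x": 0, "y": 0, "z": 0, "rx": 0, "ry": 0, "rz": 0.03},
    {"x": 0, "y": 0, "z": 0, "rx": 0, "ry": 0, "rz": 0.06},
    {"x": 0, "y": 0, "z": 0, "rx": 0, "ry": 0, "rz": 0.09},
    {"x": 0, "y": 0, "z": 0, "rx": 0, "ry": 0, "rz": 0.12},
    {"x": 0, "y": 0, "z": 0, "rx": 0, "ry": 0, "rz": 0.15}
  ]
}}

```text
time_s: 9.08
tcp_pos: [0.5496, 0.0156, 0.1634]
eef_rot: [179.9, -0.0, -151.3]
contact_force: [-1.9, 2.4, 1.5]
finger_gap: 0.0153
```

```bash
python3 tq.py
```

```text
t 9.28 tcp [0.5496 0.0156 0.1634] rpy [ 1.7993e+02 -2.0000e-02 -1.5106e+02] M [0.609 0.52  0.223] F [-2.19  2.25  2.21] gap 0.0152 Mz [0.265 0.225 0.25  0.194 0.183]
```

Emit:
{"name": "apply_moves", "arguments": {
  "motion": [
    {"x": 0, "y": 0, "z": 0, "rx": 0, "ry": 0, "rz": 0.03},
    {"x": 0, "y": 0, "z": 0, "rx": 0, "ry": 0, "rz": 0.06},
    {"x": 0, "y": 0, "z": 0, "rx": 0, "ry": 0, "rz": 0.09},
    {"x": 0, "y": 0, "z": 0, "rx": 0, "ry": 0, "rz": 0.12},
    {"x": 0, "y": 0, "z": 0, "rx": 0, "ry": 0, "rz": 0.15}
  ]
}}

```text
time_s: 9.7
tcp_pos: [0.5495, 0.0158, 0.1634]
eef_rot: [179.9, -0.0, -164.6]
contact_force: [-2.6, 3.7, 3.3]
finger_gap: 0.0152
```

```bash
python3 tq.py
```

```text
t 9.9 tcp [0.5495 0.0158 0.1634] rpy [ 1.7992e+02 -4.0000e-02 -1.6441e+02] M [0.805 0.565 0.201] F [-2.64  3.13  2.82] gap 0.0152 Mz [0.232 0.168 0.218 0.139 0.25 ]
```

Emit:
{"name": "apply_moves", "arguments": {
  "motion": [
    {"x": 0.0004, "y": 0.0006, "z": 0, "rx": 0, "ry": 0, "rz": 0.025},
    {"x": 0.0004, "y": 0.0006, "z": 0, "rx": 0, "ry": 0, "rz": 0.05},
    {"x": 0.0004, "y": 0.0006, "z": 0, "rx": 0, "ry": 0, "rz": 0.075},
    {"x": 0.0004, "y": 0.0006, "z": 0, "rx": 0, "ry": 0, "rz": 0.1},
    {"x": 0.0004, "y": 0.0006, "z": 0, "rx": 0, "ry": 0, "rz": 0.11}
  ]
}}

```text
time_s: 10.32
tcp_pos: [0.5493, 0.0161, 0.1634]
eef_rot: [179.9, -0.0, -174.3]
contact_force: [-1.1, 3.3, 1.9]
finger_gap: 0.0152
```

```bash
python3 tq.py
```

```text
t 10.52 tcp [0.5493 0.0161 0.1634] rpy [ 1.7993e+02 -4.0000e-02 -1.7420e+02] M [0.587 0.258 0.2  ] F [-0.99  2.72  1.73] gap 0.0149 Mz [0.192 0.193 0.226 0.197 0.191]
```

Emit:
{"name": "apply_moves", "arguments": {
  "motion": [
    {"x": 0, "y": 0, "z": 0, "rx": 0, "ry": 0, "rz": 0.01},
    {"x": 0, "y": 0, "z": 0, "rx": 0, "ry": 0, "rz": 0.02},
    {"x": 0, "y": 0, "z": 0, "rx": 0, "ry": 0, "rz": 0.03},
    {"x": 0, "y": 0, "z": 0, "rx": 0, "ry": 0, "rz": 0.04},
    {"x": 0, "y": 0, "z": 0, "rx": 0, "ry": 0, "rz": 0.045}
  ]
}}

```text
time_s: 10.93
tcp_pos: [0.5493, 0.0161, 0.1634]
eef_rot: [179.9, -0.0, -178.3]
contact_force: [-1.1, 2.5, 1.5]
finger_gap: 0.015
```

```bash
python3 tq.py
```

```text
t 11.13 tcp [0.5493 0.0161 0.1634] rpy [ 1.7993e+02 -4.0000e-02 -1.7824e+02] M [0.766 0.271 0.208] F [-1.21  2.77  1.39] gap 0.0154 Mz [0.216 0.229 0.175 0.188 0.231]
```

Emit:
{"name": "apply_moves", "arguments": {
  "motion": [
    {"x": 0, "y": 0, "z": 0, "rx": 0, "ry": 0, "rz": 0.01},
    {"x": 0, "y": 0, "z": 0, "rx": 0, "ry": 0, "rz": 0.02},
    {"x": 0, "y": 0, "z": 0, "rx": 0, "ry": 0, "rz": 0.03},
    {"x": 0, "y": 0, "z": 0, "rx": 0, "ry": 0, "rz": 0.04},
    {"x": 0, "y": 0, "z": 0, "rx": 0, "ry": 0, "rz": 0.045}
  ]
}}

```text
time_s: 11.55
tcp_pos: [0.5493, 0.0162, 0.1634]
eef_rot: [179.9, -0.0, 177.6]
contact_force: [-2.0, 3.0, 2.0]
finger_gap: 0.0153
```

```bash
python3 tq.py
```

```text
t 11.75 tcp [0.5493 0.0161 0.1634] rpy [ 1.7993e+02 -5.0000e-02  1.7772e+02] M [0.894 0.263 0.191] F [-1.38  3.4   1.7 ] gap 0.0152 Mz [0.215 0.158 0.23  0.175 0.176]
```

Emit:
{"name": "apply_moves", "arguments": {
  "motion": [
    {"x": 0, "y": 0, "z": 0, "rx": 0, "ry": 0, "rz": 0.01},
    {"x": 0, "y": 0, "z": 0, "rx": 0, "ry": 0, "rz": 0.02},
    {"x": 0, "y": 0, "z": 0, "rx": 0, "ry": 0, "rz": 0.03},
    {"x": 0, "y": 0, "z": 0, "rx": 0, "ry": 0, "rz": 0.04},
    {"x": 0, "y": 0, "z": 0, "rx": 0, "ry": 0, "rz": 0.045}
  ]
}}

```text
time_s: 12.17
tcp_pos: [0.5493, 0.0162, 0.1634]
eef_rot: [179.9, -0.1, 173.6]
contact_force: [-1.6, 4.2, 1.4]
finger_gap: 0.0155
```

```bash
python3 tq.py
```

```text
t 12.37 tcp [0.5493 0.0162 0.1634] rpy [ 1.7993e+02 -6.0000e-02  1.7368e+02] M [1.    0.281 0.184] F [-1.26  3.64  1.55] gap 0.015 Mz [0.145 0.189 0.205 0.184 0.197]
```

Emit:
{"name": "apply_moves", "arguments": {
  "motion": [
    {"x": 0.0001, "y": 0.0006, "z": 0, "rx": 0, "ry": 0, "rz": 0.01},
    {"x": 0.0001, "y": 0.0006, "z": 0, "rx": 0, "ry": 0, "rz": 0.02},
    {"x": 0.0001, "y": 0.0006, "z": 0, "rx": 0, "ry": 0, "rz": 0.03},
    {"x": 0.0001, "y": 0.0006, "z": 0, "rx": 0, "ry": 0, "rz": 0.04},
    {"x": 0.0001, "y": 0.0006, "z": 0, "rx": 0, "ry": 0, "rz": 0.045}
  ]
}}

```text
time_s: 12.78
tcp_pos: [0.5493, 0.0164, 0.1634]
eef_rot: [179.9, -0.1, 169.5]
contact_force: [-1.1, 2.0, 1.8]
finger_gap: 0.0156
```

```bash
python3 tq.py
```

```text
t 12.98 tcp [0.5493 0.0164 0.1634] rpy [ 1.7994e+02 -6.0000e-02  1.6963e+02] M [0.449 0.278 0.204] F [-1.57  1.65  1.62] gap 0.0152 Mz [0.164 0.214 0.183 0.215 0.244]
```

Emit:
{"name": "apply_moves", "arguments": {
  "motion": [
    {"x": 0, "y": 0, "z": 0, "rx": 0, "ry": 0, "rz": 0.01},
    {"x": 0, "y": 0, "z": 0, "rx": 0, "ry": 0, "rz": 0.02},
    {"x": 0, "y": 0, "z": 0, "rx": 0, "ry": 0, "rz": 0.03},
    {"x": 0, "y": 0, "z": 0, "rx": 0, "ry": 0, "rz": 0.04},
    {"x": 0, "y": 0, "z": 0, "rx": 0, "ry": 0, "rz": 0.045}
  ]
}}

```text
time_s: 13.4
tcp_pos: [0.5493, 0.0165, 0.1634]
eef_rot: [179.9, -0.1, 165.5]
contact_force: [-1.0, 1.7, 1.1]
finger_gap: 0.0151
```

```bash
python3 tq.py
```

```text
t 13.6 tcp [0.5493 0.0165 0.1634] rpy [ 1.7994e+02 -6.0000e-02  1.6559e+02] M [0.612 0.259 0.184] F [-0.98  2.27  1.6 ] gap 0.0151 Mz [0.157 0.193 0.173 0.184 0.212]
```

Emit:
{"name": "apply_moves", "arguments": {
  "motion": [
    {"x": 0, "y": 0, "z": 0, "rx": 0, "ry": 0, "rz": 0.01},
    {"x": 0, "y": 0, "z": 0, "rx": 0, "ry": 0, "rz": 0.02},
    {"x": 0, "y": 0, "z": 0, "rx": 0, "ry": 0, "rz": 0.03},
    {"x": 0, "y": 0, "z": 0, "rx": 0, "ry": 0, "rz": 0.04},
    {"x": 0, "y": 0, "z": 0, "rx": 0, "ry": 0, "rz": 0.045}
  ]
}}

```text
time_s: 14.02
tcp_pos: [0.5493, 0.0165, 0.1634]
eef_rot: [179.9, -0.1, 161.5]
contact_force: [-0.3, 3.4, 2.1]
finger_gap: 0.0151
```

```bash
python3 tq.py
```

```text
t 14.22 tcp [0.5493 0.0165 0.1634] rpy [ 1.7994e+02 -6.0000e-02  1.6155e+02] M [0.75  0.249 0.21 ] F [-0.97  3.09  1.64] gap 0.0152 Mz [0.211 0.169 0.265 0.16  0.247]
```

Emit:
{"name": "apply_moves", "arguments": {
  "motion": [
    {"x": 0, "y": 0.0003, "z": 0, "rx": 0, "ry": 0, "rz": 0.01},
    {"x": 0, "y": 0.0003, "z": 0, "rx": 0, "ry": 0, "rz": 0.02},
    {"x": 0, "y": 0.0003, "z": 0, "rx": 0, "ry": 0, "rz": 0.03},
    {"x": 0, "y": 0.0003, "z": 0, "rx": 0, "ry": 0, "rz": 0.04},
    {"x": 0, "y": 0.0003, "z": 0, "rx": 0, "ry": 0, "rz": 0.045}
  ]
}}

```text
time_s: 14.63
tcp_pos: [0.5493, 0.0166, 0.1634]
eef_rot: [180.0, -0.1, 157.4]
contact_force: [-1.0, 2.1, 1.9]
finger_gap: 0.0152
```

```bash
python3 tq.py
```

```text
t 14.83 tcp [0.5493 0.0167 0.1634] rpy [ 1.7995e+02 -7.0000e-02  1.5751e+02] M [0.534 0.296 0.304] F [-1.21  2.05  1.69] gap 0.0154 Mz [0.348 0.324 0.259 0.277 0.31 ]
```

Torque has risen to 0.30 N m, so the stop has been met. Small steps from here.

Emit:
{"name": "apply_moves", "arguments": {
  "motion": [
    {"x": 0, "y": 0, "z": 0, "rx": 0, "ry": 0, "rz": 0.005},
    {"x": 0, "y": 0, "z": 0, "rx": 0, "ry": 0, "rz": 0.01},
    {"x": 0, "y": 0, "z": 0, "rx": 0, "ry": 0, "rz": 0.015},
    {"x": 0, "y": 0, "z": 0, "rx": 0, "ry": 0, "rz": 0.02},
    {"x": 0, "y": 0, "z": 0, "rx": 0, "ry": 0, "rz": 0.02}
  ]
}}

```text
time_s: 15.25
tcp_pos: [0.5493, 0.0167, 0.1634]
eef_rot: [180.0, -0.1, 155.7]
contact_force: [-1.2, 2.8, 1.3]
finger_gap: 0.015
```

```bash
python3 tq.py
```

```text
t 15.45 tcp [0.5494 0.0167 0.1634] rpy [ 1.7995e+02 -7.0000e-02  1.5572e+02] M [0.581 0.301 0.36 ] F [-0.99  2.58  1.65] gap 0.0153 Mz [0.329 0.346 0.352 0.373 0.401]
```

Emit:
{"name": "apply_moves", "arguments": {
  "motion": [
    {"x": 0, "y": 0, "z": 0, "rx": 0, "ry": 0, "rz": 0.004},
    {"x": 0, "y": 0, "z": 0, "rx": 0, "ry": 0, "rz": 0.009},
    {"x": 0, "y": 0, "z": 0, "rx": 0, "ry": 0, "rz": 0.014},
    {"x": 0, "y": 0, "z": 0, "rx": 0, "ry": 0, "rz": 0.014}
  ]
}}

```text
time_s: 15.78
tcp_pos: [0.5493, 0.0167, 0.1634]
eef_rot: [180.0, -0.1, 154.4]
contact_force: [-0.9, 2.6, 1.8]
finger_gap: 0.0154
```

```bash
python3 tq.py;python3 tq.py
```

```text
t 15.98 tcp [0.5493 0.0167 0.1634] rpy [ 1.7995e+02 -7.0000e-02  1.5446e+02] M [0.569 0.291 0.423] F [-1.31  2.51  1.7 ] gap 0.0155 Mz [0.422 0.43  0.448 0.456 0.359]
t 16.18 tcp [0.5494 0.0167 0.1634] rpy [ 1.7995e+02 -7.0000e-02  1.5446e+02] M [0.592 0.275 0.397] F [-1.56  2.41  1.98] gap 0.0152 Mz [0.359 0.427 0.39  0.407 0.403]
```

At 0.41 N m the ring is firmly home. I'll ease off until the pins are unloaded and sitting mid-slack, without unscrewing.

Emit:
{"name": "apply_moves", "arguments": {
  "motion": [
    {"x": 0, "y": 0, "z": 0, "rx": 0, "ry": 0, "rz": -0.015},
    {"x": 0, "y": 0, "z": 0, "rx": 0, "ry": 0, "rz": -0.03},
    {"x": 0, "y": 0, "z": 0, "rx": 0, "ry": 0, "rz": -0.045},
    {"x": 0, "y": 0, "z": 0, "rx": 0, "ry": 0, "rz": -0.06},
    {"x": 0, "y": 0, "z": 0, "rx": 0, "ry": 0, "rz": -0.07}
  ]
}}

```text
time_s: 16.6
tcp_pos: [0.5493, 0.0166, 0.1634]
eef_rot: [180.0, -0.1, 160.9]
contact_force: [-1.9, 0.9, 0.5]
finger_gap: 0.0152
```

```bash
python3 tq.py
```

```text
t 16.8 tcp [0.5494 0.0166 0.1634] rpy [ 1.7995e+02 -6.0000e-02  1.6074e+02] M [0.363 0.287 0.117] F [-1.31  1.86  1.24] gap 0.0154 Mz [0.132 0.105 0.169 0.118 0.059]
```

Emit:
{"name": "apply_moves", "arguments": {
  "motion": [
    {"x": 0, "y": 0, "z": 0, "rx": 0, "ry": 0, "rz": -0.012},
    {"x": 0, "y": 0, "z": 0, "rx": 0, "ry": 0, "rz": -0.024},
    {"x": 0, "y": 0, "z": 0, "rx": 0, "ry": 0, "rz": -0.036},
    {"x": 0, "y": 0, "z": 0, "rx": 0, "ry": 0, "rz": -0.05},
    {"x": 0, "y": 0, "z": 0, "rx": 0, "ry": 0, "rz": -0.05}
  ]
}}

```text
time_s: 17.22
tcp_pos: [0.5494, 0.0163, 0.1634]
eef_rot: [180.0, -0.0, 165.3]
contact_force: [-1.5, 0.9, 0.6]
finger_gap: 0.0151
```

```bash
python3 tq.py
```

```text
t 17.42 tcp [0.5494 0.0163 0.1634] rpy [ 1.7997e+02 -4.0000e-02  1.6521e+02] M [-0.221  0.171 -0.011] F [-0.75 -0.49  0.77] gap 0.0153 Mz [-0.064 -0.044  0.032 -0.041  0.059]
```

Torque is about 0. Lifting straight out, slowly at first.

Emit:
{"name": "apply_moves", "arguments": {
  "motion": [
    {"x": 0, "y": 0, "z": -0.004, "rx": 0, "ry": 0, "rz": 0},
    {"x": 0, "y": 0, "z": -0.008, "rx": 0, "ry": 0, "rz": 0},
    {"x": 0, "y": 0, "z": -0.014, "rx": 0, "ry": 0, "rz": 0},
    {"x": 0, "y": 0, "z": -0.02, "rx": 0, "ry": 0, "rz": 0},
    {"x": 0, "y": 0, "z": -0.03, "rx": 0, "ry": 0, "rz": 0}
  ]
}}

```text
time_s: 17.83
tcp_pos: [0.5493, 0.0164, 0.1816]
eef_rot: [180.0, -0.1, 165.2]
contact_force: [-0.1, -0.3, -2.1]
finger_gap: 0.0151
```

Emit:
{"name": "apply_moves", "arguments": {
  "motion": [
    {"x": 0, "y": 0, "z": -0.02, "rx": 0, "ry": 0, "rz": 0},
    {"x": 0, "y": 0, "z": -0.05, "rx": 0, "ry": 0, "rz": 0},
    {"x": 0, "y": 0, "z": -0.07, "rx": 0, "ry": 0, "rz": 0},
    {"x": 0, "y": 0, "z": -0.07, "rx": 0, "ry": 0, "rz": 0}
  ]
}}

```text
time_s: 18.17
tcp_pos: [0.5508, 0.0163, 0.2265]
eef_rot: [179.9, 0.2, 165.2]
contact_force: [0.8, 0.9, -1.1]
finger_gap: 0.0155
```

```bash
python3 go.py .5183 .2739 .22 155.76; python3 - <<'E'
from h import *
from plant import get_state,capture
s=get_state();c=capture('wrist');pickle.dump((s,c),open('w4.pkl','wb'))
P=wpose(s,c['hand_eye']);u,v=proj(c,[.5494,.0165,.115],P).astype(int);print(u,v)
cv2.imwrite('pics/w4.png',cv2.resize(c['color'][v-90:v+90,u-110:u+110],(733,600),interpolation=cv2.INTER_CUBIC))
E
```

```text
shift [0.1619 0.4013 0.0108] |mm| 259.7 turn [0.0009 0.0018 0.1051]
t 18.17 tcp [0.5508 0.0163 0.2265] rpy [1.7993e+02 1.7000e-01 1.6522e+02] F [ 0.82  0.88 -1.11] M [-0.028 -0.061  0.001] gap 0.0155 j [-6. 19. -5. 65.  0.  9.]
316 233
```

View pics/w4.png

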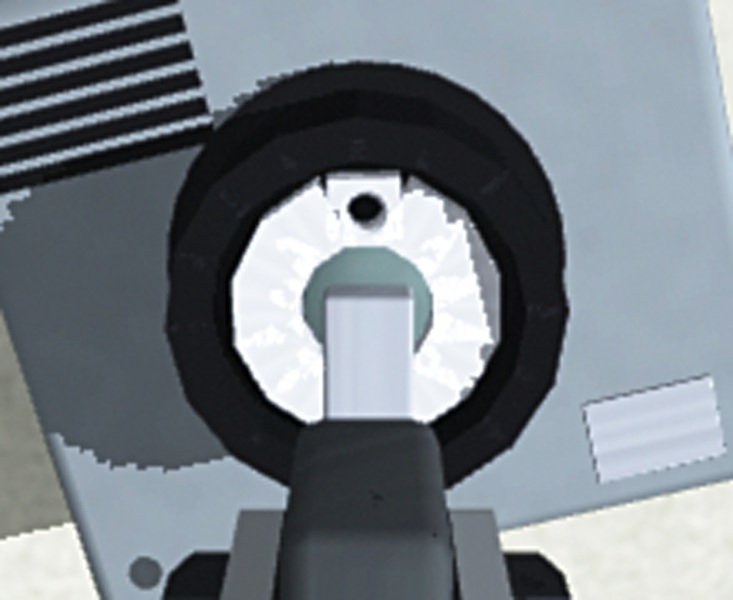

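The picture shows the ring's far hole at crop (367,208), in line with the tool at yaw 165°. So the ring turned about 66° and hasn't followed the tool back. Returning to the stand.

Emit:
{"name": "apply_moves", "arguments": {
  "motion": [
    {"x": 0.016, "y": 0.04, "z": 0.011, "rx": 0, "ry": 0.001, "rz": 0.02},
    {"x": 0.04, "y": 0.1, "z": 0.011, "rx": 0, "ry": 0.001, "rz": 0.05},
    {"x": 0.065, "y": 0.16, "z": 0.011, "rx": 0, "ry": 0.001, "rz": 0.08},
    {"x": 0.09, "y": 0.22, "z": 0.011, "rx": 0, "ry": 0.001, "rz": 0.105},
    {"x": 0.113, "y": 0.28, "z": 0.011, "rx": 0, "ry": 0.001, "rz": 0.105}
  ]
}}

```text
time_s: 18.63
tcp_pos: [0.5264, 0.1975, 0.2175]
eef_rot: [180.0, -0.1, 155.6]
contact_force: [1.5, -0.0, -1.4]
finger_gap: 0.0152
```

```bash
python3 go.py .5183 .2739 .20 155.76
```

```text
shift [0.0649 0.1103 0.0293] |mm| 78.8 turn [ 0.0002 -0.0009 -0.0019]
t 18.63 tcp [0.5264 0.1975 0.2175] rpy [ 1.7998e+02 -8.0000e-02  1.5559e+02] F [ 1.53 -0.01 -1.43] M [-0.01  -0.086  0.01 ] gap 0.0152 j [13. 21. -4. 64.  0. 37.]
```

Emit:
{"name": "apply_moves", "arguments": {
  "motion": [
    {"x": 0.035, "y": 0.055, "z": 0.01, "rx": 0, "ry": 0, "rz": -0.002},
    {"x": 0.05, "y": 0.085, "z": 0.02, "rx": 0, "ry": 0, "rz": -0.002},
    {"x": 0.065, "y": 0.11, "z": 0.029, "rx": 0, "ry": 0, "rz": -0.002},
    {"x": 0.065, "y": 0.11, "z": 0.029, "rx": 0, "ry": 0, "rz": -0.002},
    {"x": 0.065, "y": 0.11, "z": 0.029, "rx": 0, "ry": 0, "rz": -0.002}
  ]
}}

```text
time_s: 19.05
tcp_pos: [0.5172, 0.2742, 0.1989]
eef_rot: [-179.9, -0.2, 155.9]
contact_force: [-0.1, -0.3, -1.9]
finger_gap: 0.015
```

```bash
python3 go.py .5183 .2739 .10 155.76
```

```text
shift [-0.0023  0.0005  0.1648] |mm| 98.9 turn [-0.0009 -0.0018  0.0013]
t 19.05 tcp [0.5172 0.2742 0.1989] rpy [-1.7992e+02 -1.6000e-01  1.5588e+02] F [-0.12 -0.29 -1.91] M [-0.022  0.003  0.026] gap 0.015 j [21. 24. -2. 63.  0. 45.]
```

Emit:
{"name": "apply_moves", "arguments": {
  "motion": [
    {"x": -0.0023, "y": 0.0005, "z": 0.05, "rx": -0.001, "ry": -0.002, "rz": 0.001},
    {"x": -0.0023, "y": 0.0005, "z": 0.1, "rx": -0.001, "ry": -0.002, "rz": 0.001},
    {"x": -0.0023, "y": 0.0005, "z": 0.14, "rx": -0.001, "ry": -0.002, "rz": 0.001},
    {"x": -0.0023, "y": 0.0005, "z": 0.16, "rx": -0.001, "ry": -0.002, "rz": 0.001},
    {"x": -0.0023, "y": 0.0005, "z": 0.165, "rx": -0.001, "ry": -0.002, "rz": 0.001}
  ]
}}

```text
time_s: 19.47
tcp_pos: [0.5168, 0.272, 0.0973]
eef_rot: [-179.8, -0.1, 155.7]
contact_force: [-0.3, -0.7, -1.4]
finger_gap: 0.0152
```

Emit:
{"name": "apply_moves", "arguments": {
  "motion": [
    {"x": 0, "y": 0, "z": 0, "rx": 0, "ry": 0, "rz": 0},
    {"x": 0, "y": 0, "z": 0, "rx": 0, "ry": 0, "rz": 0}
  ]
}}

```text
time_s: 19.63
tcp_pos: [0.5171, 0.2711, 0.0977]
eef_rot: [-179.8, -0.1, 155.6]
contact_force: [0.5, 0.3, -2.1]
finger_gap: 0.015
```

```bash
python3 go.py .5183 .2739 .0785 155.76
```

```text
shift [0.     0.0051 0.0319] |mm| 19.4 turn [-0.0022 -0.0016 -0.0013]
t 19.63 tcp [0.5171 0.2711 0.0977] rpy [-1.7980e+02 -1.4000e-01  1.5565e+02] F [ 0.5   0.33 -2.08] M [ 0.012  0.039 -0.015] gap 0.015 j [ 21.  29. -11.  50.  -0.  45.]
```

Emit:
{"name": "apply_moves", "arguments": {
  "motion": [
    {"x": 0, "y": 0.0045, "z": 0.0, "rx": -0.002, "ry": -0.0015, "rz": -0.001},
    {"x": 0, "y": 0.0045, "z": 0.005, "rx": -0.002, "ry": -0.0015, "rz": -0.001},
    {"x": 0, "y": 0.0045, "z": 0.01, "rx": -0.002, "ry": -0.0015, "rz": -0.001},
    {"x": 0, "y": 0.0045, "z": 0.015, "rx": -0.002, "ry": -0.0015, "rz": -0.001},
    {"x": 0, "y": 0.0045, "z": 0.019, "rx": -0.002, "ry": -0.0015, "rz": -0.001}
  ]
}}

```text
time_s: 20.05
tcp_pos: [0.5182, 0.2736, 0.0861]
eef_rot: [-180.0, -0.0, 155.7]
contact_force: [0.3, 0.3, -1.4]
finger_gap: 0.015
```

```bash
python3 go.py .518 .2733 .0785 155.76
```

```text
shift [ 0.     -0.0006  0.0126] |mm| 7.6 turn [-0.0001 -0.     -0.0002]
t 20.05 tcp [0.5182 0.2736 0.0861] rpy [-179.99   -0.    155.74] F [ 0.32  0.35 -1.38] M [ 0.014  0.028 -0.017] gap 0.015 j [ 21.  30. -12.  48.  -0.  45.]
```

Emit:
{"name": "apply_moves", "arguments": {
  "motion": [
    {"x": 0, "y": -0.0003, "z": 0.002, "rx": 0, "ry": 0, "rz": 0},
    {"x": 0, "y": -0.0003, "z": 0.004, "rx": 0, "ry": 0, "rz": 0},
    {"x": 0, "y": -0.0003, "z": 0.006, "rx": 0, "ry": 0, "rz": 0},
    {"x": 0, "y": -0.0003, "z": 0.008, "rx": 0, "ry": 0, "rz": 0},
    {"x": 0, "y": -0.0003, "z": 0.009, "rx": 0, "ry": 0, "rz": 0}
  ]
}}

```text
time_s: 20.47
tcp_pos: [0.5181, 0.2735, 0.0805]
eef_rot: [-180.0, -0.0, 155.7]
contact_force: [0.1, -0.0, -1.2]
finger_gap: 0.0149
```

```bash
python3 go.py .518 .2733 .0785 155.76
```

```text
shift [-0.     -0.0003  0.0033] |mm| 2.0 turn [-0.0002 -0.0001 -0.0002]
t 20.47 tcp [0.5181 0.2735 0.0805] rpy [-1.7999e+02 -1.0000e-02  1.5574e+02] F [ 0.11 -0.03 -1.2 ] M [ 0.006  0.007 -0.018] gap 0.0149 j [ 21.  30. -12.  48.  -0.  45.]
```

Pins are 5 mm into the stand holes with no resistance. Seating the last 2 mm.

Emit:
{"name": "apply_moves", "arguments": {
  "motion": [
    {"x": 0, "y": 0, "z": 0.001, "rx": 0, "ry": 0, "rz": 0},
    {"x": 0, "y": 0, "z": 0.002, "rx": 0, "ry": 0, "rz": 0},
    {"x": 0, "y": 0, "z": 0.003, "rx": 0, "ry": 0, "rz": 0},
    {"x": 0, "y": 0, "z": 0.0035, "rx": 0, "ry": 0, "rz": 0},
    {"x": 0, "y": 0, "z": 0.0035, "rx": 0, "ry": 0, "rz": 0}
  ]
}}

```text
time_s: 20.88
tcp_pos: [0.5181, 0.2735, 0.0785]
eef_rot: [-180.0, -0.0, 155.7]
contact_force: [-0.0, -0.5, -1.3]
finger_gap: 0.0153
```

```bash
python3 tq.py
```

```text
t 21.08 tcp [0.5181 0.2735 0.0785] rpy [-179.99   -0.    155.74] M [-0.051  0.093 -0.014] F [-0.36 -0.25 -0.97] gap 0.0151 Mz [ 0.009 -0.025 -0.047  0.034 -0.042]
```

Emit:
{"name": "apply_moves", "arguments": {
  "motion": [
    {"x": 0, "y": 0, "z": 0.0005, "rx": 0, "ry": 0, "rz": 0},
    {"x": 0, "y": 0, "z": 0.0007, "rx": 0, "ry": 0, "rz": 0},
    {"x": 0, "y": 0, "z": 0.0007, "rx": 0, "ry": 0, "rz": 0}
  ]
}}

```text
time_s: 21.33
tcp_pos: [0.5181, 0.2735, 0.0784]
eef_rot: [-180.0, 0.0, 155.7]
contact_force: [-2.9, -0.4, 4.8]
finger_gap: 0.015
```

Emit:
{"name": "apply_moves", "arguments": {
  "motion": [
    {"x": 0, "y": 0, "z": 0, "rx": 0, "ry": 0, "rz": 0},
    {"x": 0, "y": 0, "z": 0, "rx": 0, "ry": 0, "rz": 0},
    {"x": 0, "y": 0, "z": 0, "rx": 0, "ry": 0, "rz": 0},
    {"x": 0, "y": 0, "z": 0, "rx": 0, "ry": 0, "rz": 0},
    {"x": 0, "y": 0, "z": 0, "rx": 0, "ry": 0, "rz": 0}
  ],
  "hand": 0
}}

```text
time_s: 21.75
tcp_pos: [0.5181, 0.2735, 0.0784]
eef_rot: [-180.0, 0.0, 155.7]
contact_force: [-0.6, -1.2, 0.7]
finger_gap: 0.0744
```

Emit:
{"name": "apply_moves", "arguments": {
  "motion": [
    {"x": 0, "y": 0, "z": 0, "rx": 0, "ry": 0, "rz": 0},
    {"x": 0, "y": 0, "z": 0, "rx": 0, "ry": 0, "rz": 0},
    {"x": 0, "y": 0, "z": 0, "rx": 0, "ry": 0, "rz": 0},
    {"x": 0, "y": 0, "z": 0, "rx": 0, "ry": 0, "rz": 0},
    {"x": 0, "y": 0, "z": 0, "rx": 0, "ry": 0, "rz": 0}
  ]
}}

```text
time_s: 22.17
tcp_pos: [0.5181, 0.2735, 0.0784]
eef_rot: [-180.0, 0.0, 155.7]
contact_force: [-0.1, -0.8, -0.9]
finger_gap: 0.0853
```

```bash
python3 tq.py
```

```text
t 22.37 tcp [0.5182 0.2735 0.0784] rpy [-1.8000e+02  1.0000e-02  1.5574e+02] M [-0.011  0.004 -0.017] F [ 0.14 -0.06 -0.07] gap 0.0853 Mz [ 0.01  -0.029 -0.007 -0.052 -0.008]
```

Fully open, no contact. Retreating up and checking.

Emit:
{"name": "apply_moves", "arguments": {
  "motion": [
    {"x": 0, "y": 0, "z": -0.02, "rx": 0, "ry": 0, "rz": 0},
    {"x": 0, "y": 0, "z": -0.06, "rx": 0, "ry": 0, "rz": 0},
    {"x": 0, "y": 0, "z": -0.12, "rx": 0, "ry": 0, "rz": 0},
    {"x": 0, "y": 0, "z": -0.18, "rx": 0, "ry": 0, "rz": 0},
    {"x": 0, "y": 0, "z": -0.22, "rx": 0, "ry": 0, "rz": 0}
  ]
}}

```text
time_s: 22.78
tcp_pos: [0.5188, 0.2738, 0.2137]
eef_rot: [179.9, 0.1, 155.7]
contact_force: [0.8, 0.3, 1.1]
finger_gap: 0.0851
```

Emit:
{"name": "apply_moves", "arguments": {
  "motion": [
    {"x": 0, "y": 0, "z": 0, "rx": 0, "ry": 0, "rz": 0},
    {"x": 0, "y": 0, "z": 0, "rx": 0, "ry": 0, "rz": 0},
    {"x": 0, "y": 0, "z": 0, "rx": 0, "ry": 0, "rz": 0},
    {"x": 0, "y": 0, "z": 0, "rx": 0, "ry": 0, "rz": 0},
    {"x": 0, "y": 0, "z": 0, "rx": 0, "ry": 0, "rz": 0}
  ]
}}

```text
time_s: 23.2
tcp_pos: [0.518, 0.2735, 0.2122]
eef_rot: [180.0, 0.0, 155.7]
contact_force: [0.3, -0.5, -0.3]
finger_gap: 0.0855
```

```bash
python3 tq.py; python3 - <<'E'
from h import *
from plant import capture
a=capture('wrist')['color'];b=capture('side')['color'][180:420,160:480]
cv2.imwrite('pics/end.png',np.hstack([cv2.resize(a,(400,300)),cv2.resize(b,(400,300))]))
E
```

```text
t 23.4 tcp [0.5185 0.2737 0.213 ] rpy [1.7993e+02 7.0000e-02 1.5575e+02] M [ 0.    -0.008 -0.021] F [ 0.25 -0.11  0.01] gap 0.0858 Mz [-0.038 -0.027  0.01  -0.014 -0.036]
```

View pics/end.png

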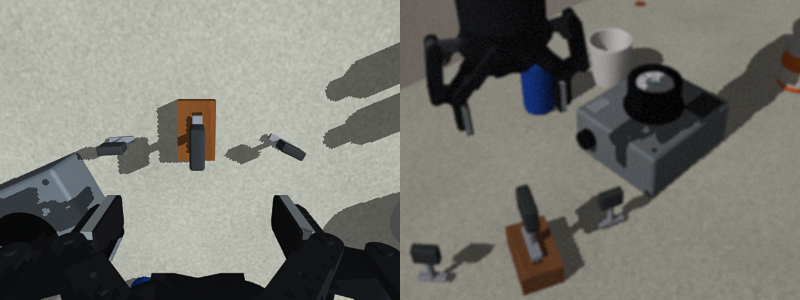

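The final views show the spanner upright in its stand (wrist half (197,145), side half (530,235)), the gripper open and clear, and the jar, bottle and cup where they were. Handing in.

```bash
python3 -c "from plant import close_job;print(close_job())"
```

```text
the job is handed in; nothing more can be done
None
```

The ring is screwed home, and the largest spanner is back upright in its stand with the gripper open and clear. I handed the job in at about 23.5 s of the 67 s allowed; it gave no verdict.

- **Seating:** both pins went in about 7 mm, touching the floor with about 5 N.
- **Turning:** the ring turned clockwise at about 0.2 N m. After roughly 70° of tool turn the torque climbed at the stop, and I held it at about 0.41 N m. The wrist torque reading scatters by about 0.05 N m; the highest single reading was 0.456 N m, well under the 0.6 N m limit.
- **Letting off:** I eased back until the torque read zero before lifting out. A wrist picture then showed the holes turned about 66° from the start. That fits the expected home position, and the ring had not followed the tool back.
- **Return:** the spanner's pins went into the stand without resistance. The last pictures show it upright and centred, with the jar, bottle and cup apparently where they were; I judged those by eye and did not measure them.

No check failed or disagreed. Side forces of 3–4 N built up while turning, from about 1 mm of centring error, and I relieved them as I went.

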